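Slide the kiln furniture to the end of the tipping tray

ROBOT

A 6-joint arm with a two-finger parallel gripper is mounted at the origin on the work surface. World frame = base frame: x ahead of the robot, y to its left, z up, the work surface at z = 0. Lengths are in m, angles in rad, forces in N, time in s.
With the tool pointing down it reaches from about 0.275 to 0.75 m from the base axis. Payload 10.2 kg.
Tool frame: the origin (TCP) lies between the finger pads; the fingertips stand 17 mm ahead of it and the grasp point (between the pads) lies 2 mm behind it (bot.tcp_to_tips is the distance from the TCP to the fingertips, in m); z points along the fingers, y is the line along which they close (so a half turn about z gives the same grasp; the last joint's range is limited). The gripper opens to 85 mm and grips with 20 to 120 N. Pads are 22 mm wide; open, the fingers measure 114 mm over their backs; the gripper's body (76 mm by 85 mm) begins 54 mm behind the grasp point. The pads swing forward as they close: fully open they stand 13 mm farther back than shut.
Start: joints at [-1.503, 0.313, 1.498, -0, 1.331, -0.223], TCP at [0.151, -0.503, 0.213] pointing down, gripper open.
Joint ranges: [-2.94, 2.94], [-0.97, 2.17], [0.19, 2.56], [-1.23, 4.37], [0.02, 3.11], [-2.88, 2.88]. Speed limits (rad/s): [2.39, 2.39, 3.01, 3.14, 3.14, 3.14].

INTERFACE

Orientations are given as a unit quaternion [w, x, y, z].
In Python, from workcell import bot gives the robot as it stands. The module is installed in compiled form; this text tells all that it offers.
- The arm moves only by the tool apply_moves, never from a script. Its argument "rows" is text: rows parted by semicolons, each of 7 numbers parted by spaces: the gripper's target within -1 to 1 (fully open at 1, half-way at 0, shut at -1), then the shift along the tool's x, y, z in m, then the turn, a rotation vector about the tool's x, y, z in degrees. A call has 1 to 12 rows; each row shifts and turns the commanded pose from where the row before left it, along the tool's axes as they then stand; what a row does not reach is not made up. A row lasts 1/8 s, in which the tool goes at most 62.5 mm and 10.7 degrees, less where a joint would pass 70% of its speed; a pose out of reach is approached as far as the arm can. A call is refused whole if a number of a shift passes 0.0625 or a number of a turn 10.7, either way. A call with a gripper value outside its range is refused whole. The fingers move at their own pace and stop on an object; the grip force is fixed at half the most. Time passes only in rows, so rows that do not move let the fingers close. It gives the time, the measured TCP pose, the force, the opening and the grip force at its end, in the units of the state.
- bot.sense(): the state, without advancing time (a new reading comes with each control period).
- bot.capture(name): name is "side" or "top"; returns the picture (384x512x3 uint8, blue, green, red); there is no depth.
- bot.calibration(name): a dict with "intrinsics" (3x3 intrinsics, pixels), "extrinsics" (4x4, takes a point from camera to world coordinates). Camera axes: x right, y down, z forward; pixel columns grow to the right and rows downward; lengths in m; the calibration is good to about 2 mm. A picture is of the moment at which its call begins. calibration takes no time and is no camera call.
- bot.close_job(): hands the job in; it is judged then, once.
The state is a dict: "t": time; "qpos": joint angles; "dq": joint speeds; "effort": joint torques, N m; "position": TCP position; "tool_rot": TCP orientation; "wrist_force": force on the tool from outside, world axes, zero at the start; "ft_torque": the same for the moment, N m; "gripper_width": finger opening in m; "finger_force": force on a finger pad.
Only numpy, scipy, OpenCV 4.12 (cv2) and the standard library are available. Lean on these libraries where they do the work, as an engineer would, in place of code of your own. Each camera call takes 0.05 s, during which the arm holds its last target. There are 200 camera calls.

TASK

Lift the wooden gate out of the tipping tray and leave it on the table clear of the tray. Then push the tab at the tray's end gently down until the tray sits firmly on the rubber stop (keep pressing with about 15 N, never more than 22 N) and hold it there until all three ceramic pieces have slid to the tab end, past the gate notches. Ease the tray back up to level under your finger, without letting it snap back, and leave it, without disturbing the jar and the mug.

Things in the scene. Friction and masses are not known exactly. Their poses are not given: they have to be found in the camera images.
- stand: Fixed plywood stand of the tray: base board 150 x 270 x 14 mm, two uprights 139 mm high at its sides. Origin: centre of the underside, on the table. y axis along the tray towards the tab end, x across, z up. The hinge runs along x, 120 mm above the origin. On the base board, 115 mm along y on the centre line, stands a rubber-capped post (28 mm dia), the stop under the tray; its height is not told.
- tray (a joint): Tilt of the tray, rad: 0 = level (at rest), grows as the tab end goes down. A spring drives it back to 0: 3 to 4 N down at the tab starts it, 4 to 7 N holds it near the stop. The rubber stop is set anew each time (met at 0.33 to 0.48 rad): feel for it. On it the push rises by about 4 N per mm at the tab. Let go of, the tray snaps up.
- tray_mid (a point): Middle of the tray's floor (upper face), on the hinge; tilts with the tray: y towards the tab, x across. Aluminium tray 120 x 300 mm, floor 8 mm thick, inside 104 x 284 mm, walls 8 mm thick, 28 mm high. A 16 mm notch in each side wall, 40 mm from the hinge towards the tab, holds the gate. The pieces start on the other side of the gate from the tab.
- tab (a point): Centre of the upper face of the flat push tab: 80 mm across, reaching 60 mm beyond the tray's end wall, 8 mm thick, flush with the tray's floor, 180 mm from the hinge. Moves with the tray.
- gate_grip (a point): Grip point of the loose wooden gate, in its handle, 57 mm above its lower edge. 12 mm thick (its y); blade 128 mm wide (its x), 34 mm high; centred handle 44 mm wide, from 33 to 77 mm above the lower edge. About 70 g. It stands on the tray floor in the notches with 2 mm play at each face, its y along the tray; pull it straight up 35 mm to clear the walls.
- gate: The same gate; origin at the middle of its lower edge.
- disc_mid (a point): Centre of the ceramic disc, 30 mm dia, 14 mm high, about 40 g, glaze-smooth; slides on the tray floor once tilted about 0.17 to 0.27 rad.
- block_mid (a point): Centre of the ceramic prop block 26 x 30 x 16 mm, about 40 g; slides likewise.
- stilt_mid (a point): Centre of the ceramic three-armed kiln stilt, arms 17 mm long and 10 mm wide, body 12 mm high with small points on top, about 40 g; slides likewise.
- jar: Bystander: glaze jar with a purple label, 72 mm dia, 150 mm high, origin at its underside. Leave it.
- mug: Bystander: bisque mug, 76 mm dia, 95 mm high, handle at its +y, origin at its underside. Leave it.
Mind the look-alikes: they are no part of the job. Of the things that look like the gate, the middle-sized one is meant.

How it is judged:
By the outcome, as a careful person would: the job done as asked, in the order asked, and still so for the second after the job is handed in, with the robot touching nothing.
It also fails if it takes over 72 s, if anything falls off the work surface, if the arm or the gripper's body presses on something with over 40 N, if the wrist force passes 120 N, or if a joint passes its speed limit or range.

## Working session

There is one attempt and no reset: what is moved stays moved. The work goes in short steps, Python scripts to look and compute and a tool call to move; the robot and the scene stay as the last step left them, time stands still between calls to the robot, and variables do not carry over. Pictures are saved under pics/ and viewed, at most 10 in all, crops included, and the job is handed in when it is done.

Besides the shell and the picture viewer there is one more tool, called after "Emit:" by a JSON object that holds its "method" and its "body". apply_moves: Moves the arm, as the interface text tells. Its arguments: {"type":"object","properties":{"rows":{"type":"string"}},"required":["rows"]}

```bash
mkdir -p pics; cat > h.py <<'E'
import numpy as np, cv2
from workcell import bot
def cal(n):
    c=bot.calibration(n); return np.array(c["intrinsics"]),np.array(c["extrinsics"])
def ray(n,u,v):
    K,E=cal(n); d=E[:3,:3]@np.linalg.solve(K,[u,v,1.]); return E[:3,3],d
def plane(n,u,v,z):
    o,d=ray(n,u,v); return o+d*(z-o[2])/d[2]
def proj(n,p):
    K,E=cal(n); q=K@(E[:3,:3].T@(np.array(p,float)-E[:3,3])); return q[:2]/q[2]
def tri(a,b):
    o1,d1=ray("side",*a); o2,d2=ray("top",*b)
    s=np.linalg.lstsq(np.c_[d1,-d2],o2-o1,rcond=None)[0]
    p,q=o1+s[0]*d1,o2+s[1]*d2; return (p+q)/2,np.linalg.norm(p-q)
E
python3 - <<'E'
from h import *
for n in("side","top"):
    im=bot.capture(n); cv2.imwrite(f"pics/{n}0.png",im)
    K,E=cal(n); print(n,K.round(1).tolist(),E.round(3).tolist())
s=bot.sense(); print(s)
E
```

```text
side [[418.2, 0.0, 259.5], [0.0, 418.2, 188.4], [0.0, 0.0, 1.0]] [[0.978, -0.139, 0.154, 0.263], [-0.207, -0.607, 0.767, -1.024], [-0.013, -0.782, -0.623, 0.963], [0.0, 0.0, 0.0, 1.0]]
top [[392.8, 0.0, 251.4], [0.0, 392.8, 194.1], [0.0, 0.0, 1.0]] [[-0.02, -0.995, 0.101, 0.341], [-1.0, 0.019, -0.009, 0.001], [0.007, -0.101, -0.995, 1.271], [0.0, 0.0, 0.0, 1.0]]
{'t': 0.1, 'qpos': array([-1.50337917e+00,  3.13397577e-01,  1.49831379e+00,  1.41525324e-05,
        1.33099369e+00, -2.23394591e-01]), 'dq': array([ 9.12461176e-04, -1.88719038e-03, -1.08033633e-05, -4.29342389e-04,
        1.64199695e-03,  1.93964696e-03]), 'effort': array([ 4.43584897e-03, -4.12898648e+01, -2.60141337e+01, -6.80421044e-05,
        3.00045765e-03, -1.29939153e-05]), 'position': array([ 0.15051215, -0.50272277,  0.21230832]), 'tool_rot': array([-5.53974829e-04,  9.89447270e-01,  1.44892341e-01,  5.01853892e-05]), 'wrist_force': array([0.21959149, 0.14769374, 0.79533645]), 'ft_torque': array([ 0.00435472, -0.01332427, -0.02021507]), 'finger_force': 0.0, 'gripper_width': 0.08560097187675418}
```

View pics/side0.png

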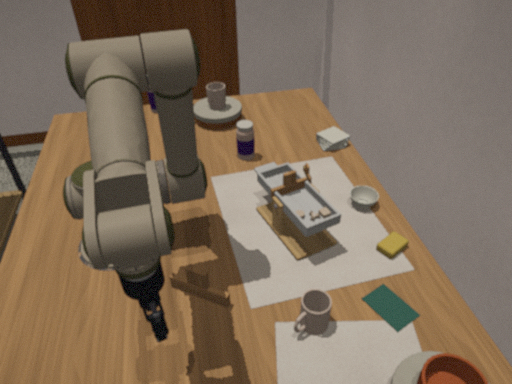

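View pics/top0.png

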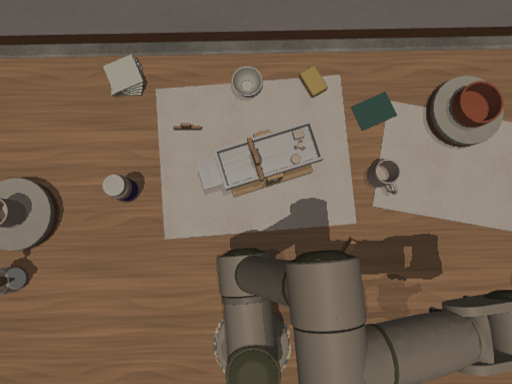

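The side view shows the tray at about (298,200), with its tab at the far end near (268,168), the purple-label jar at (245,140) and the mug at (315,310). In the top view the tray is at (268,158), tab at (210,176), jar (118,187), mug (385,173).

Possible gates:
- In the tray: top (255,152), side (290,182).
- Small one: top (188,127), side (306,175).
- Large one: side (200,285), hidden by the arm in the top view.

I choose the middle-sized one in the tray and check it in a close crop.

```bash
python3 - <<'E'
import cv2,numpy as np
a=cv2.imread("pics/top0.png")[110:210,165:345]; b=cv2.imread("pics/side0.png")[155:260,235:355]
a=cv2.resize(a,None,fx=4.4,fy=4.4,interpolation=cv2.INTER_CUBIC)[:, :790]
cv2.imwrite("pics/ctop.png",a)
cv2.imwrite("pics/cside.png",cv2.resize(b,None,fx=5.6,fy=5.6,interpolation=cv2.INTER_CUBIC))
E
```

```text
(no output)
```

View pics/ctop.png

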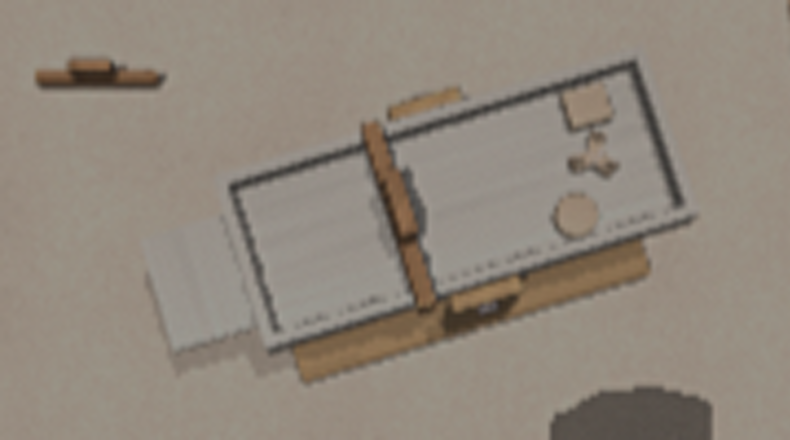

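View pics/cside.png

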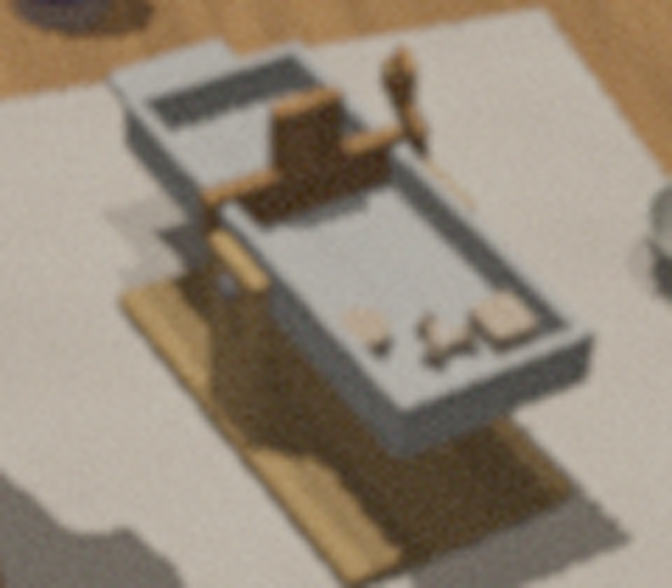

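The crop confirms it: the gate in the tray spans the full tray width, blade ends at crop (373,125) and (427,305), handle top at about (400,203). It is larger than the small one at crop (100,75) and smaller than the one near the arm. The three pieces are at crop right (585,105), (595,155), (575,215), on the far side from the tab at (200,290).

```bash
python3 - <<'E'
from h import *
T=lambda u,v:((u+.5)/4.4-.5+165,(v+.5)/4.4-.5+110)
S=lambda u,v:((u+.5)/5.6-.5+235,(v+.5)/5.6-.5+155)
def P(u,v,z): return plane("top",*T(u,v),z)
rim=[P(u,v,.148) for u,v in((220,183),(270,352),(694,218),(635,58))]
print("rim",np.round(rim,3).tolist(),[np.linalg.norm(rim[i]-rim[i-1]).round(3) for i in range(4)],"c",np.mean(rim,0).round(3))
tab=[P(u,v,.12) for u,v in((145,240),(175,352),(258,330),(224,215))]
print("tab",np.round(tab,3).tolist(),[np.linalg.norm(tab[i]-tab[i-1]).round(3) for i in range(4)])
b=[P(u,v,.154) for u,v in((373,122),(427,307))]
print("blade",np.round(b,3).tolist(),np.linalg.norm(b[0]-b[1]),"mid",np.mean(b,0))
# handle top corners by triangulation: side crop left-top (275,103) right-top(340,93)
h=[P(u,v,.197) for u,v in((388,168),(410,240))]; print("handle",np.round(h,3),np.linalg.norm(h[0]-h[1]),np.mean(h,0))
for s,t in(((275,100),(410,238)),((338,92),(388,168))):
    print("tri",tri(S(*s),T(*t)))
# large & small gates, mug, jar
for n,u,v,z in(("top",188,127,0.02),("side",200,285,.03),("top",385,173,.095),("top",115,185,.15)): print(n,plane(n,u,v,z).round(3))
# mask based minAreaRect of wood gate
im=cv2.imread("pics/top0.png"); hsv=cv2.cvtColor(im,cv2.COLOR_BGR2HSV); print([hsv[y,x].tolist() for x,y in((256,156),(188,128),(210,176),(240,165))])
E
```

```text
rim [[0.583, 0.095, 0.148], [0.47, 0.064, 0.148], [0.554, -0.217, 0.148], [0.662, -0.182, 0.148]] [np.float64(0.288), np.float64(0.117), np.float64(0.293), np.float64(0.114)] c [ 0.567 -0.06   0.148]
tab [[0.551, 0.149, 0.12], [0.475, 0.129, 0.12], [0.488, 0.073, 0.12], [0.567, 0.095, 0.12]] [np.float64(0.056), np.float64(0.079), np.float64(0.057), np.float64(0.082)]
blade [[0.621, -0.006, 0.154], [0.497, -0.039, 0.154]] 0.12795736761149976 mid [ 0.55877125 -0.022856    0.154     ]
handle [[ 0.58  -0.015  0.197]
 [ 0.534 -0.028  0.197]] 0.04811231564853045 [ 0.55685762 -0.02152555  0.197     ]
tri (array([ 0.53643794, -0.02818914,  0.20402039]), np.float64(0.005456325623975503))
tri (array([ 0.57986372, -0.01500492,  0.19382983]), np.float64(0.001724229201822827))
top [0.692 0.192 0.02 ]
side [ 0.243 -0.259  0.03 ]
top [ 0.517 -0.416  0.095]
top [0.489 0.382 0.15 ]
[[14, 118, 134], [13, 114, 56], [16, 22, 150], [15, 24, 151]]
```

Sizes agree with the description: rim 117 x 291 mm, blade 128 mm, tab 57 x 80 mm. The tray is yawed about 15.4°, its middle is at (0.567,-0.060), the gate grip at (0.557,-0.0215,0.177) and the tab at (0.520,0.112,0.12). The tool is already within about 1.3° of the right yaw.

Emit:
{"method": "apply_moves", "body": {"rows": "1 0 0 -0.05 0 0 1.25; 1 0.045 -0.03 0 0 0 0; 1 0.047 -0.031 0 0 0 0; 1 0.047 -0.031 0 0 0 0; 1 0.047 -0.031 0 0 0 0; 1 0.047 -0.031 0 0 0 0; 1 0.047 -0.031 0 0 0 0; 1 0.047 -0.031 0 0 0 0; 1 0.047 -0.031 0 0 0 0; 1 0.047 -0.031 0 0 0 0; 1 0.047 -0.031 0 0 0 0; 1 0 0 0 0 0 0"}}

```text
t: 1.6
position: [0.5207, -0.078, 0.262]
tool_rot: [-0.0, 0.991, 0.136, -0.0]
wrist_force: [0.2, -0.9, 0.1]
gripper_width: 0.0855
finger_force: 0.0
```

```bash
cat >> h.py <<'E'
from scipy.spatial.transform import Rotation as R
def to(p):
    s=bot.sense(); q=s["tool_rot"]; r=R.from_quat([q[1],q[2],q[3],q[0]]); M=r.as_matrix()
    print("t",round(s["t"],2),"pos",s["position"].round(4),"toolx",M[:,0].round(3),"yaw",np.degrees(np.arctan2(M[1,0],M[0,0])).round(2),"z",M[:,2].round(3),"F",s["wrist_force"].round(2),"w",round(s["gripper_width"],4),"shift",(M.T@(np.array(p)-s["position"])).round(4))
E
python3 - <<'E'
from h import *
to([.5565,-.0215,.175])
im=bot.capture("side"); cv2.imwrite("pics/s1.png",cv2.resize(im[100:340,140:400],None,fx=2.3,fy=2.3))
E
```

```text
t 1.6 pos [ 0.5207 -0.078   0.262 ] toolx [ 0.963  0.27  -0.001] yaw 15.67 z [-0.001  0.001 -1.   ] F [ 0.25 -0.89  0.06] w 0.0855 shift [ 0.0498 -0.0447  0.087 ]
```

Emit:
{"method": "apply_moves", "body": {"rows": "1 0.025 -0.0225 0 0 0 0; 1 0.025 -0.0225 0 0 0 0; 1 0 0 0.03 0 0 0; 1 0 0 0.03 0 0 0; 1 0 0 0.02 0 0 0; 1 0 0 0.007 0 0 0; 0.2 0 0 0 0 0 0; 0 0 0 0 0 0 0; -0.3 0 0 0 0 0 0; -0.4 0 0 0 0 0 0"}}

```text
t: 2.9
position: [0.5559, -0.0241, 0.1761]
tool_rot: [0.0, 0.991, 0.134, 0.0]
wrist_force: [0.3, 1.0, 0.4]
gripper_width: 0.0258
finger_force: 0.0
```

```bash
python3 - <<'E'
from h import *
to([.5565,-.0215,.175])
im=bot.capture("side"); cv2.imwrite("pics/s2.png",cv2.resize(im[80:300,180:380],None,fx=2.7,fy=2.7,interpolation=cv2.INTER_CUBIC))
E
```

```text
t 2.9 pos [ 0.5559 -0.0241  0.1761] toolx [0.964 0.266 0.   ] yaw 15.42 z [ 0. -0. -1.] F [0.31 1.01 0.44] w 0.0258 shift [ 0.0013 -0.0023  0.0011]
```

View pics/s2.png

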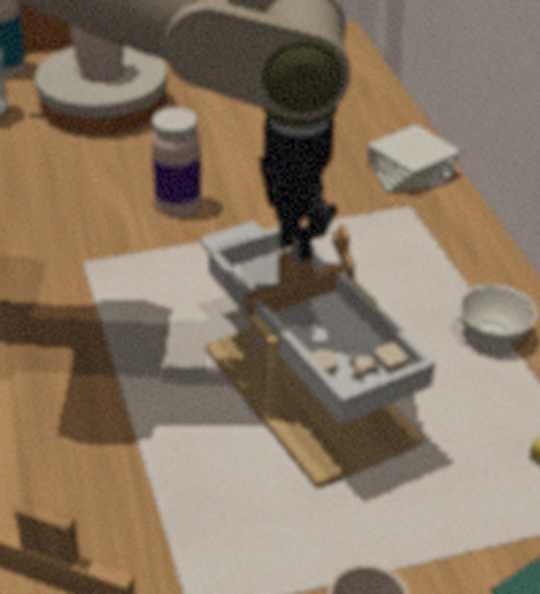

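The picture shows the fingers straddling the gate handle at about (303,250), with the tray level and the pieces still at the near end (355,360). I shift 2 mm and close.

Emit:
{"method": "apply_moves", "body": {"rows": "-0.4 0.001 -0.002 0.001 0 0 0; -0.6 0 0 0 0 0 0; -0.8 0 0 0 0 0 0; -1 0 0 0 0 0 0; -1 0 0 0 0 0 0; -1 0 0 0 0 0 0"}}

```text
t: 3.7
position: [0.5563, -0.0219, 0.1749]
tool_rot: [0.0, 0.991, 0.134, 0.0]
wrist_force: [-0.2, -0.4, 2.4]
gripper_width: 0.0095
finger_force: 58.7
```

Emit:
{"method": "apply_moves", "body": {"rows": "-1 0 0 -0.005 0 0 0; -1 0 0 -0.01 0 0 0; -1 0 0 -0.01 0 0 0; -1 0 0 -0.015 0 0 0; -1 0 0 -0.02 0 0 0; -1 0 0 -0.02 0 0 0; -1 0 0 0 0 0 0"}}

```text
t: 4.58
position: [0.5568, -0.022, 0.2566]
tool_rot: [0.001, 0.991, 0.134, 0.002]
wrist_force: [-0.2, 0.8, -1.5]
gripper_width: 0.0089
finger_force: 58.6
```

```bash
python3 - <<'E'
from h import *
to([.36,-.10,.15])
im=bot.capture("side"); cv2.imwrite("pics/s3.png",cv2.resize(im[80:300,180:380],None,fx=2.7,fy=2.7,interpolation=cv2.INTER_CUBIC))
E
```

```text
t 4.58 pos [ 0.5568 -0.022   0.2566] toolx [0.964 0.266 0.003] yaw 15.41 z [ 0.003 -0.001 -1.   ] F [-0.17  0.84 -1.48] w 0.0089 shift [-0.2108  0.0227  0.106 ]
```

View pics/s3.png

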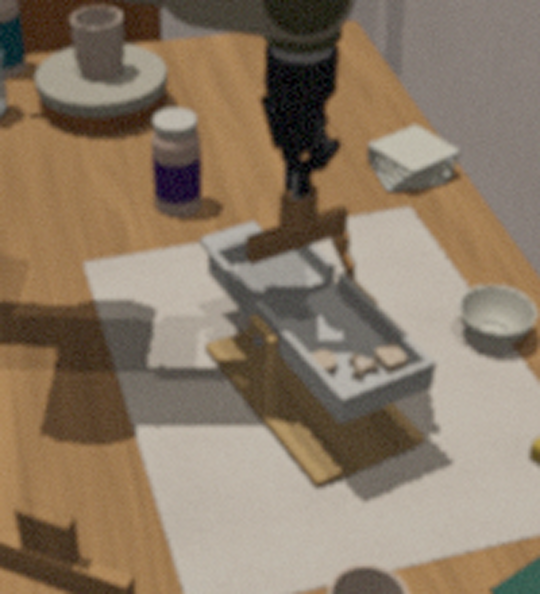

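The gate hangs from the gripper at about (298,230), clear above the walls, and the tray and pieces are unchanged. I carry it to the free spot near (0.36,-0.10).

Emit:
{"method": "apply_moves", "body": {"rows": "-1 -0.025 0.003 0 0 0 0; -1 -0.035 0.004 0 0 0 0; -1 -0.04 0.004 0 0 0 0; -1 -0.04 0.004 0 0 0 0; -1 -0.04 0.004 0 0 0 0; -1 -0.03 0.004 0 0 0 0; -1 0 0 0.04 0 0 0; -1 0 0 0.045 0 0 0; -1 0 0 0.045 0 0 0; -1 0 0 0.04 0 0 0; -1 0 0 0.02 0 0 0; -1 0 0 0 0 0 0"}}

```text
t: 6.12
position: [0.3588, -0.0991, 0.0636]
tool_rot: [-0.001, 0.991, 0.134, -0.001]
wrist_force: [0.1, -0.2, 0.1]
gripper_width: 0.0094
finger_force: 58.7
```

Emit:
{"method": "apply_moves", "body": {"rows": "-1 0 0 0.004 0 0 0; -1 0 0 0.002 0 0 0; -1 0 0 0.001 0 0 0; -1 0 0 0 0 0 0"}}

```text
t: 6.62
position: [0.36, -0.0999, 0.058]
tool_rot: [0.0, 0.991, 0.134, 0.0]
wrist_force: [0.6, 0.1, 0.0]
gripper_width: 0.0087
finger_force: 58.7
```

Emit:
{"method": "apply_moves", "body": {"rows": "-1 0 0 0.001 0 0 0; -1 0 0 0.001 0 0 0; -1 0 0 0 0 0 0"}}

```text
t: 7.0
position: [0.3599, -0.0998, 0.0557]
tool_rot: [-0.0, 0.991, 0.134, -0.0]
wrist_force: [-0.2, 0.0, -1.4]
gripper_width: 0.0092
finger_force: 58.7
```

```bash
python3 -c "
from h import *
to([.36,-.1,.055])"
```

```text
t 7.0 pos [ 0.3599 -0.0998  0.0557] toolx [ 0.964  0.266 -0.   ] yaw 15.41 z [-0.  0. -1.] F [-0.25  0.04 -1.45] w 0.0092 shift [0.0001 0.0002 0.0007]
```

Emit:
{"method": "apply_moves", "body": {"rows": "-1 0 0 0.001 0 0 0; -1 0 0 0 0 0 0"}}

```text
t: 7.25
position: [0.36, -0.0999, 0.0549]
tool_rot: [0.0, 0.991, 0.134, 0.0]
wrist_force: [-0.4, -0.6, 2.0]
gripper_width: 0.0091
finger_force: 59.1
```

Light contact with the table is felt. I open gently and rise.

Emit:
{"method": "apply_moves", "body": {"rows": "-0.8 0 0 0 0 0 0; -0.6 0 0 0 0 0 0; -0.4 0 0 0 0 0 0; 0 0 0 0 0 0 0; 0.2 0 0 0 0 0 0; 0.2 0 0 -0.02 0 0 0; 0.2 0 0 -0.04 0 0 0; 0.2 0 0 -0.05 0 0 0; 0.2 0 0 -0.05 0 0 0; 0.2 0 0 0 0 0 0"}}

```text
t: 8.5
position: [0.3611, -0.1006, 0.2176]
tool_rot: [0.002, 0.991, 0.134, 0.003]
wrist_force: [0.7, -0.1, -0.1]
gripper_width: 0.0514
finger_force: 0.0
```

```bash
python3 - <<'E'
from h import *
d=np.array([-.265,.964,0]); x=np.array([.964,.265,0])
tab=np.array([.567,-.06,.12])+.19*d; print("tab push pt",tab.round(4))
to([tab[0],tab[1],.16])
im=bot.capture("side"); cv2.imwrite("pics/s4.png",cv2.resize(im[80:330,130:390],None,fx=2.3,fy=2.3,interpolation=cv2.INTER_CUBIC))
E
```

```text
tab push pt [0.5166 0.1232 0.12  ]
t 8.5 pos [ 0.3611 -0.1006  0.2176] toolx [0.964 0.266 0.004] yaw 15.42 z [ 0.006 -0.004 -1.   ] F [ 0.67 -0.13 -0.09] w 0.0514 shift [ 0.2091 -0.1746  0.0576]
```

View pics/s4.png

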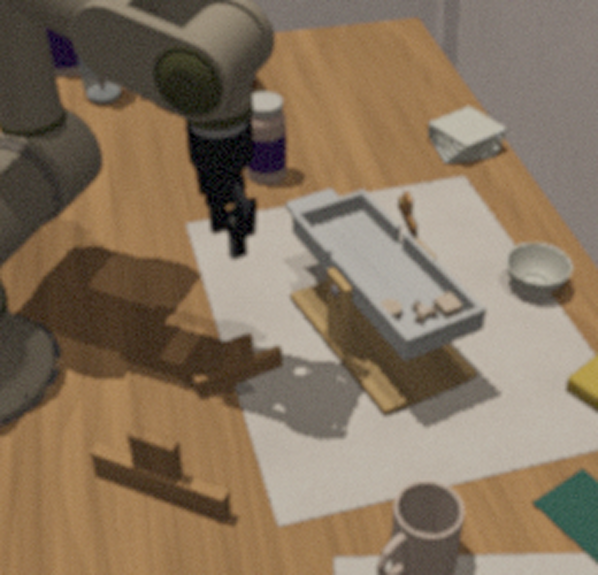

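The gate stands on the table at about (240,370) in this crop, well clear of the stand. The tray is level with its pieces still at the near end (430,308). Next I go above the tab with the fingers shut.

Emit:
{"method": "apply_moves", "body": {"rows": "-1 0.03 -0.025 0 0 0 0; -1 0.036 -0.03 0 0 0 0; -1 0.036 -0.03 0 0 0 0; -1 0.036 -0.03 0 0 0 0; -1 0.036 -0.03 0 0 0 0; -1 0.035 -0.03 0 0 0 0; -1 0 0 0.02 0 0 0; -1 0 0 0.02 0 0 0; -1 0 0 0.015 0 0 0; -1 0 0 0 0 0 0; -1 0 0 0 0 0 0"}}

```text
t: 9.93
position: [0.5152, 0.1243, 0.1602]
tool_rot: [0.0, 0.991, 0.134, 0.0]
wrist_force: [0.0, 0.3, 0.3]
gripper_width: -0.0003
finger_force: 0.0
```

```bash
python3 - <<'E'
from h import *
to([.5166,.1232,.137])
im=bot.capture("side"); cv2.imwrite("pics/s5.png",cv2.resize(im[80:270,180:380],None,fx=3,fy=3,interpolation=cv2.INTER_CUBIC))
E
```

```text
t 9.93 pos [0.5152 0.1243 0.1602] toolx [0.964 0.266 0.001] yaw 15.4 z [ 0.001  0.    -1.   ] F [0.03 0.34 0.34] w -0.0003 shift [0.0011 0.0015 0.0232]
```

View pics/s5.png

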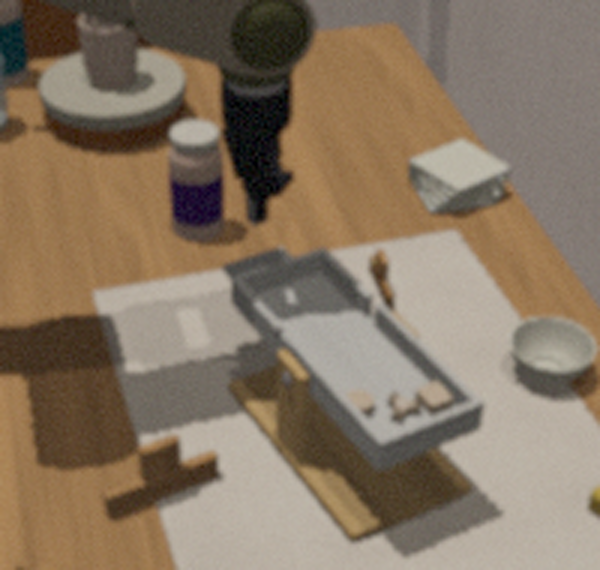

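The closed fingertips are at (257,215) in the crop, over the tab at (258,263). The gate stands at (160,475), clear of the tray. I go down to feel for the tab.

Emit:
{"method": "apply_moves", "body": {"rows": "-1 0.001 0 0.01 0 0 0; -1 0 0 0.008 0 0 0; -1 0 0 0.002 0 0 0; -1 0 0 0 0 0 0"}}

```text
t: 10.48
position: [0.5158, 0.1247, 0.1397]
tool_rot: [-0.0, 0.991, 0.134, -0.0]
wrist_force: [-0.8, 0.7, -0.3]
gripper_width: -0.0002
finger_force: 0.0
```

Emit:
{"method": "apply_moves", "body": {"rows": "-1 0 0 0.002 0 0 0; -1 0 0 0 0 0 0"}}

```text
t: 10.72
position: [0.5158, 0.1247, 0.1378]
tool_rot: [-0.0, 0.991, 0.134, -0.0]
wrist_force: [-0.8, 0.1, -0.1]
gripper_width: 0.0001
finger_force: 0.0
```

Emit:
{"method": "apply_moves", "body": {"rows": "-1 0 0 0.001 0 0 0; -1 0 0 0.001 0 0 0; -1 0 0 0 0 0 0"}}

```text
t: 11.1
position: [0.5158, 0.1247, 0.1357]
tool_rot: [-0.0, 0.991, 0.134, -0.0]
wrist_force: [0.7, -0.5, -0.2]
gripper_width: -0.0001
finger_force: 0.0
```

Emit:
{"method": "apply_moves", "body": {"rows": "-1 0 0 0.001 0 0 0; -1 0 0 0.001 0 0 0; -1 0 0 0 0 0 0"}}

```text
t: 11.48
position: [0.5158, 0.1247, 0.1337]
tool_rot: [-0.0, 0.991, 0.134, -0.0]
wrist_force: [-0.5, 0.1, 0.6]
gripper_width: -0.0001
finger_force: 0.0
```

Emit:
{"method": "apply_moves", "body": {"rows": "-1 0 0 0.001 0 0 0; -1 0 0 0.001 0 0 0; -1 0 0 0 0 0 0"}}

```text
t: 11.85
position: [0.5158, 0.1247, 0.1317]
tool_rot: [0.0, 0.991, 0.134, -0.0]
wrist_force: [0.9, -0.9, -0.1]
gripper_width: 0.0007
finger_force: 0.0
```

```bash
python3 - <<'E'
from h import *
print(bot.tcp_to_tips)
to([.5166,.1232,.137])
im=bot.capture("side"); p=proj("side",bot.sense()["position"]-[0,0,.017]); print(p,proj("side",[.52,.112,.12]))
u,v=map(int,p); print(u,v)
cv2.imwrite("pics/s6.png",cv2.resize(im[v-45:v+55,u-50:u+70],None,fx=5,fy=5,interpolation=cv2.INTER_CUBIC))
E
```

```text
0.017
t 11.85 pos [0.5158 0.1247 0.1317] toolx [ 0.964  0.266 -0.   ] yaw 15.41 z [-0. -0. -1.] F [ 0.85 -0.9  -0.06] w 0.0007 shift [ 0.0004  0.0016 -0.0053]
[265.46342254 168.66100617] [267.44741815 169.36840509]
265 168
```

View pics/s6.png

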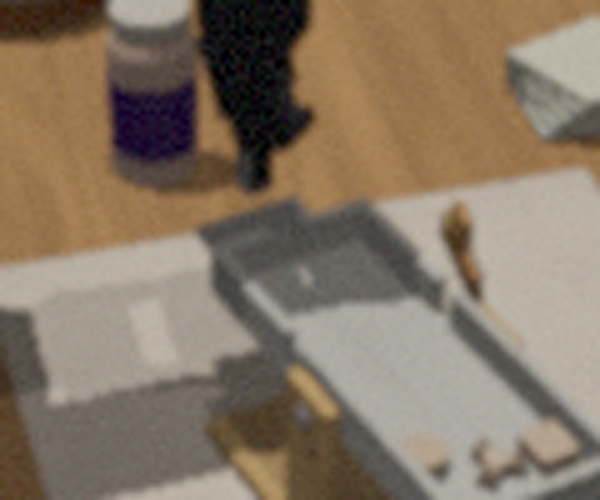

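The black fingertip ends at crop (255,188), px (266,160.6), while its nominal projection is (265.5,168.7). The tab shows at crop (258,234), as computed. So the tip is really about 30 mm above the tab and the true tip lies farther back than stated. This also fits the shallow grip seen on the handle. I go on descending in small steps until I feel contact.

Emit:
{"method": "apply_moves", "body": {"rows": "-1 0 0 0.0015 0 0 0; -1 0 0 0.0015 0 0 0; -1 0 0 0.0015 0 0 0; -1 0 0 0.0015 0 0 0; -1 0 0 0.0015 0 0 0; -1 0 0 0.0015 0 0 0; -1 0 0 0.0015 0 0 0; -1 0 0 0.0015 0 0 0; -1 0 0 0 0 0 0"}}

```text
t: 13.02
position: [0.5158, 0.1247, 0.1197]
tool_rot: [-0.0, 0.991, 0.134, -0.0]
wrist_force: [-0.6, 0.4, 0.2]
gripper_width: -0.0003
finger_force: 0.0
```

```bash
cat >> h.py <<'E'
def tip(im):
    m=(im.max(2)<45).astype(np.uint8); n,l,st,_=cv2.connectedComponentsWithStats(m)
    k=l[100:175,250:285]; ks=[i for i in np.unique(k) if i and st[i,4]>60]
    for i in ks:
        y,x=np.where(l==i); j=y>=y.max()-2; print("dark",st[i].tolist(),"low",x[j].mean().round(1),y.max())
E
python3 - <<'E'
from h import *
print("s6-like:"); to([.5166,.1232,.137])
im=bot.capture("side"); tip(im); p=bot.sense()["position"]; print(proj("side",p),proj("side",p-[0,0,.017]),proj("side",p+[0,0,.017]))
t=bot.capture("top"); cv2.imwrite("pics/t6.png",t); cv2.imwrite("pics/s6full.png",im)
print(proj("top",p))
E
```

```text
s6-like:
t 13.03 pos [0.5158 0.1247 0.1197] toolx [ 0.964  0.266 -0.   ] yaw 15.41 z [-0.  0. -1.] F [-0.64  0.35  0.2 ] w -0.0003 shift [ 0.0004  0.0016 -0.0173]
dark [258, 93, 25, 23, 330] low 268.6 115
dark [255, 115, 22, 49, 611] low 265.9 163
[265.45785572 167.48127211] [265.47758517 171.45378837] [265.43783511 163.45013087]
[205.71796645 175.71850759]
```

This confirms it: the visible tip (row 163) matches TCP + 17 mm (row 163.5). Contact should come near TCP z = 0.103.

Emit:
{"method": "apply_moves", "body": {"rows": "-1 0 0 0.002 0 0 0; -1 0 0 0.002 0 0 0; -1 0 0 0.002 0 0 0; -1 0 0 0.002 0 0 0; -1 0 0 0.002 0 0 0; -1 0 0 0.001 0 0 0; -1 0 0 0.001 0 0 0; -1 0 0 0 0 0 0"}}

```text
t: 14.12
position: [0.5158, 0.1247, 0.1078]
tool_rot: [-0.0, 0.991, 0.134, -0.0]
wrist_force: [-0.3, -0.0, -0.0]
gripper_width: 0.0001
finger_force: 0.0
```

Emit:
{"method": "apply_moves", "body": {"rows": "-1 0 0 0.001 0 0 0; -1 0 0 0.001 0 0 0; -1 0 0 0.001 0 0 0; -1 0 0 0 0 0 0"}}

```text
t: 14.62
position: [0.5158, 0.1247, 0.1047]
tool_rot: [-0.0, 0.991, 0.134, -0.0]
wrist_force: [0.2, 0.3, 0.1]
gripper_width: -0.0001
finger_force: 0.0
```

Emit:
{"method": "apply_moves", "body": {"rows": "-1 0 0 0.001 0 0 0; -1 0 0 0.001 0 0 0; -1 0 0 0 0 0 0"}}

```text
t: 15.0
position: [0.5158, 0.1247, 0.1027]
tool_rot: [-0.0, 0.991, 0.134, -0.0]
wrist_force: [0.3, -0.6, 0.3]
gripper_width: -0.0001
finger_force: 0.0
```

Emit:
{"method": "apply_moves", "body": {"rows": "-1 0 0 0.001 0 0 0; -1 0 0 0.001 0 0 0; -1 0 0 0 0 0 0"}}

```text
t: 15.38
position: [0.5159, 0.1247, 0.101]
tool_rot: [0.0, 0.991, 0.134, 0.0]
wrist_force: [-1.4, -0.9, 3.2]
gripper_width: -0.0002
finger_force: 1.8
```

Emit:
{"method": "apply_moves", "body": {"rows": "-1 0 0 0.001 0 0 0; -1 0 0 0.001 0 0 0; -1 0 0 0 0 0 0"}}

```text
t: 15.75
position: [0.5159, 0.1247, 0.0988]
tool_rot: [0.0, 0.991, 0.134, 0.0]
wrist_force: [-0.8, -0.2, 4.2]
gripper_width: 0.0
finger_force: 1.8
```

```bash
python3 - <<'E'
from h import *
to([.5166,.1232,.137])
im=bot.capture("side"); tip(im); p=bot.sense()["position"]; print(proj("side",p+[0,0,.017]))
print((cv2.cvtColor(im,cv2.COLOR_BGR2GRAY)[150:185:1,262:270].mean(1)).round(0).astype(int))
t=bot.capture("top"); cv2.imwrite("pics/a.png",im); cv2.imwrite("pics/t7.png",t)
b=cv2.imread("pics/side0.png"); d=cv2.absdiff(im,cv2.imread("pics/s6full.png")).max(2)>40; y,x=np.where(d); print(len(x),x.min(),x.max(),y.min(),y.max())
E
```

```text
t 15.75 pos [0.5159 0.1247 0.0988] toolx [0.964 0.266 0.   ] yaw 15.41 z [ 0. -0. -1.] F [-0.81 -0.17  4.24] w 0.0 shift [ 0.0003  0.0016 -0.0382]
dark [258, 101, 25, 21, 317] low 268.5 121
dark [245, 123, 31, 46, 587] low 266.2 168
[265.49218653 168.40898879]
[ 15  13  15  17  17  17  13  19  10  21  26  39  43  45  42  41  40  39
  52  72  84  88  83  82  79  80  85  88  98 112 125 129 125 118 111]
1707 102 284 0 232
```

Contact at TCP z = 0.102, about 4 N. I follow the tab's arc (radius 0.19), tilting the tool with the tray, and stop short of the earliest stop angle.

Emit:
{"method": "apply_moves", "body": {"rows": "-1 0 0.0003 0.003 -0.9 0 0; -1 0 0.0004 0.004 -1.2 0 0; -1 0 0.0004 0.004 -1.2 0 0; -1 0 0.0004 0.004 -1.2 0 0; -1 0 0.0004 0.004 -1.2 0 0; -1 0 0.0004 0.004 -1.2 0 0; -1 0 0 0 0 0 0"}}

```text
t: 16.73
position: [0.5165, 0.1216, 0.0756]
tool_rot: [0.06, 0.989, 0.134, 0.008]
wrist_force: [0.4, -0.5, 3.7]
gripper_width: 0.0004
finger_force: 2.2
```

```bash
cat >> h.py <<'E'
def st():
    s=bot.sense(); q=s["tool_rot"]; M=R.from_quat([q[1],q[2],q[3],q[0]]).as_matrix(); d=np.array([-.265,.964,0]);p=s["position"]; T=p-.017*M[:,2]
    rel=T-np.array([.567,-.06,.119]); a=rel@d; f=s["wrist_force"]
    print("t",round(s["t"],2),"tooltilt",np.arcsin(-M[:,2]@d).round(3),"tray",np.arctan2(-rel[2],a).round(3),"r",np.hypot(a,rel[2]).round(4),"lat",(rel@[.964,.265,0]).round(4),"F",f.round(2),"push",(-f@M[:,2]).round(2),"fy",(f@M[:,1]).round(2),"ff",round(s["finger_force"],1))
E
python3 -c "
from h import *
st()"
```

```text
t 16.73 tooltilt 0.12 tray 0.138 r 0.1923 lat -0.0005 F [ 0.38 -0.46  3.72] push 3.63 fy 0.98 ff 2.2
```

Emit:
{"method": "apply_moves", "body": {"rows": "-1 0 0.0004 0.004 -1.3 0 0; -1 0 0.0004 0.004 -1.3 0 0; -1 0 0.0004 0.004 -1.3 0 0; -1 0 0.0004 0.004 -1.3 0 0; -1 0 0.0004 0.004 -1.3 0 0; -1 0 0.0004 0.004 -1.3 0 0; -1 0 0.0004 0.004 -1.3 0 0; -1 0 0 0 0 0 0"}}

```text
t: 17.73
position: [0.5187, 0.1138, 0.0487]
tool_rot: [0.138, 0.981, 0.133, 0.018]
wrist_force: [-1.1, 0.3, 4.7]
gripper_width: -0.0001
finger_force: 2.5
```

```bash
python3 -c "
from h import *
st()"
```

```text
t 17.73 tooltilt 0.28 tray 0.284 r 0.1928 lat -0.0005 F [-1.1   0.34  4.67] push 4.65 fy 0.69 ff 2.5
```

Emit:
{"method": "apply_moves", "body": {"rows": "-1 0 0.0003 0.003 -0.9 0 0; -1 0 0.0003 0.003 -0.9 0 0; -1 0 0.0001 0.001 -0.3 0 0; -1 0 0 0 0 0 0"}}

```text
t: 18.23
position: [0.5195, 0.1112, 0.0424]
tool_rot: [0.156, 0.979, 0.132, 0.021]
wrist_force: [-0.3, 2.3, 4.2]
gripper_width: -0.0002
finger_force: 2.2
```

Emit:
{"method": "apply_moves", "body": {"rows": "-1 0 0.0001 0.001 -0.3 0 0; -1 0 0.0001 0.001 -0.3 0 0; -1 0 0 0 0 0 0"}}

```text
t: 18.6
position: [0.5197, 0.1104, 0.0405]
tool_rot: [0.161, 0.978, 0.132, 0.022]
wrist_force: [-1.1, 2.5, 4.4]
gripper_width: -0.0
finger_force: 2.0
```

```bash
python3 -c "
from h import *
st()"
```

```text
t 18.6 tooltilt 0.326 tray 0.33 r 0.1926 lat -0.0004 F [-1.06  2.52  4.38] push 5.02 fy -1.16 ff 2.0
```

Emit:
{"method": "apply_moves", "body": {"rows": "-1 0 0.0001 0.001 -0.3 0 0; -1 0 0.0001 0.001 -0.3 0 0; -1 0 0 0 0 0 0"}}

```text
t: 18.98
position: [0.52, 0.1095, 0.0387]
tool_rot: [0.166, 0.977, 0.132, 0.022]
wrist_force: [-1.1, 2.5, 3.7]
gripper_width: -0.0001
finger_force: 2.1
```

Emit:
{"method": "apply_moves", "body": {"rows": "-1 0 0.0001 0.001 -0.3 0 0; -1 0 0.0001 0.001 -0.3 0 0; -1 0 0 0 0 0 0"}}

```text
t: 19.35
position: [0.5203, 0.1086, 0.037]
tool_rot: [0.171, 0.976, 0.132, 0.023]
wrist_force: [-1.0, 2.0, 2.9]
gripper_width: 0.0
finger_force: 2.1
```

```bash
python3 -c "
from h import *
st()"
```

```text
t 19.35 tooltilt 0.347 tray 0.35 r 0.1924 lat -0.0003 F [-1.05  2.04  2.88] push 3.47 fy -1.13 ff 2.1
```

Emit:
{"method": "apply_moves", "body": {"rows": "-1 0 0.0001 0.001 -0.3 0 0; -1 0 0.0001 0.0005 -0.15 0 0; -1 0 0 0 0 0 0"}}

```text
t: 19.73
position: [0.5205, 0.108, 0.0356]
tool_rot: [0.175, 0.975, 0.132, 0.024]
wrist_force: [-0.3, 2.7, 3.4]
gripper_width: 0.0001
finger_force: 2.1
```

Emit:
{"method": "apply_moves", "body": {"rows": "-1 0 0.0001 0.001 -0.3 0 0; -1 0 0.0001 0.0005 -0.15 0 0; -1 0 0 0 0 0 0"}}

```text
t: 20.1
position: [0.5207, 0.1073, 0.0343]
tool_rot: [0.179, 0.975, 0.132, 0.024]
wrist_force: [-0.6, 3.2, 3.6]
gripper_width: 0.0005
finger_force: 2.2
```

Emit:
{"method": "apply_moves", "body": {"rows": "-1 0 0.0001 0.001 -0.3 0 0; -1 0 0.0001 0.0005 -0.15 0 0; -1 0 0 0 0 0 0"}}

```text
t: 20.48
position: [0.5209, 0.1066, 0.033]
tool_rot: [0.183, 0.974, 0.132, 0.025]
wrist_force: [0.2, 2.0, 3.7]
gripper_width: 0.0
finger_force: 2.2
```

Emit:
{"method": "apply_moves", "body": {"rows": "-1 0 0.0001 0.001 -0.3 0 0; -1 0 0.0001 0.0005 -0.15 0 0; -1 0 0 0 0 0 0"}}

```text
t: 20.85
position: [0.5211, 0.1059, 0.0317]
tool_rot: [0.187, 0.973, 0.132, 0.025]
wrist_force: [-0.5, 3.4, 3.5]
gripper_width: -0.0002
finger_force: 2.2
```

```bash
python3 -c "
from h import *
st()"
```

```text
t 20.85 tooltilt 0.379 tray 0.381 r 0.1922 lat -0.0003 F [-0.51  3.37  3.48] push 4.49 fy -1.86 ff 2.2
```

Emit:
{"method": "apply_moves", "body": {"rows": "-1 0 0 0.001 -0.3 0 0; -1 0 0 0.0005 -0.15 0 0; -1 0 0 0 0 0 0"}}

```text
t: 21.22
position: [0.5213, 0.1053, 0.0303]
tool_rot: [0.191, 0.972, 0.132, 0.026]
wrist_force: [-0.3, 1.6, 3.8]
gripper_width: 0.0002
finger_force: 2.2
```

Emit:
{"method": "apply_moves", "body": {"rows": "-1 0 0 0.001 -0.3 0 0; -1 0 0 0.0005 -0.15 0 0; -1 0 0 0 0 0 0"}}

```text
t: 21.6
position: [0.5214, 0.1047, 0.0289]
tool_rot: [0.194, 0.972, 0.132, 0.026]
wrist_force: [1.2, 1.1, 5.8]
gripper_width: 0.0001
finger_force: 2.3
```

Emit:
{"method": "apply_moves", "body": {"rows": "-1 0 0 0.001 -0.3 0 0; -1 0 0 0 0 0 0; -1 0 0 0 0 0 0"}}

```text
t: 21.98
position: [0.5214, 0.1044, 0.028]
tool_rot: [0.197, 0.971, 0.131, 0.027]
wrist_force: [1.0, 0.7, 3.7]
gripper_width: -0.0
finger_force: 2.3
```

```bash
python3 -c "
from h import *
st()"
```

```text
t 21.98 tooltilt 0.4 tray 0.402 r 0.1925 lat -0.0004 F [0.96 0.66 3.66] push 3.52 fy 1.07 ff 2.3
```

Emit:
{"method": "apply_moves", "body": {"rows": "-1 0 0.0001 0.001 -0.3 0 0; -1 0 0 0.0005 -0.15 0 0; -1 0 0 0 0 0 0"}}

```text
t: 22.35
position: [0.5216, 0.1037, 0.0266]
tool_rot: [0.201, 0.97, 0.131, 0.027]
wrist_force: [-0.5, 0.9, 4.6]
gripper_width: 0.0003
finger_force: 2.3
```

Emit:
{"method": "apply_moves", "body": {"rows": "-1 0 0.0001 0.001 -0.3 0 0; -1 0 0 0.0005 -0.15 0 0; -1 0 0 0 0 0 0"}}

```text
t: 22.72
position: [0.5217, 0.1031, 0.0253]
tool_rot: [0.204, 0.97, 0.131, 0.028]
wrist_force: [0.3, -0.5, 4.4]
gripper_width: -0.0001
finger_force: 2.3
```

Emit:
{"method": "apply_moves", "body": {"rows": "-1 0 0.0001 0.001 -0.3 0 0; -1 0 0 0.0005 -0.15 0 0; -1 0 0 0 0 0 0"}}

```text
t: 23.1
position: [0.5219, 0.1024, 0.0239]
tool_rot: [0.208, 0.969, 0.131, 0.028]
wrist_force: [-0.0, 0.4, 5.2]
gripper_width: -0.0
finger_force: 2.4
```

Emit:
{"method": "apply_moves", "body": {"rows": "-1 0 0.0001 0.001 -0.3 0 0; -1 0 0 0.0005 -0.15 0 0; -1 0 0 0 0 0 0"}}

```text
t: 23.48
position: [0.5221, 0.1019, 0.023]
tool_rot: [0.212, 0.968, 0.131, 0.029]
wrist_force: [-1.8, 2.2, 9.6]
gripper_width: -0.0001
finger_force: 4.8
```

```bash
python3 -c "
from h import *
st()"
```

```text
t 23.48 tooltilt 0.431 tray 0.431 r 0.1927 lat -0.0004 F [-1.82  2.17  9.57] push 9.77 fy 1.66 ff 4.8
```

Stop met at about 0.43 rad. I press on to 15 N.

Emit:
{"method": "apply_moves", "body": {"rows": "-1 0 0 0.0005 0 0 0; -1 0 0 0.0005 0 0 0; -1 0 0 0 0 0 0; -1 0 0 0 0 0 0"}}

```text
t: 23.98
position: [0.5222, 0.1017, 0.0226]
tool_rot: [0.212, 0.968, 0.131, 0.029]
wrist_force: [-4.5, 3.7, 13.9]
gripper_width: -0.0001
finger_force: 7.8
```

```bash
python3 -c "
from h import *
st()"
```

```text
t 23.98 tooltilt 0.431 tray 0.434 r 0.1927 lat -0.0003 F [-4.51  3.68 13.95] push 14.66 fy 1.52 ff 7.8
```

Emit:
{"method": "apply_moves", "body": {"rows": "-1 0 0 0 0 0 0; -1 0 0 0 0 0 0; -1 0 0 0 0 0 0; -1 0 0 0 0 0 0; -1 0 0 0 0 0 0; -1 0 0 0 0 0 0; -1 0 0 0 0 0 0; -1 0 0 0 0 0 0"}}

```text
t: 24.98
position: [0.5222, 0.1017, 0.0226]
tool_rot: [0.212, 0.968, 0.131, 0.029]
wrist_force: [-4.2, 5.3, 15.5]
gripper_width: 0.0003
finger_force: 7.8
```

```bash
python3 - <<'E'
from h import *
st()
a=bot.capture("side"); b=bot.capture("top"); cv2.imwrite("pics/hs.png",a); cv2.imwrite("pics/ht.png",b)
r=lambda i:cv2.resize(i,(400,400),interpolation=cv2.INTER_CUBIC)
cv2.imwrite("pics/hold.png",np.hstack([r(a[140:260,240:360]),r(b[90:220,190:320])]))
E
```

```text
t 24.98 tooltilt 0.431 tray 0.433 r 0.1927 lat -0.0003 F [-4.24  5.34 15.53] push 16.74 fy 0.79 ff 7.8
```

View pics/hold.png

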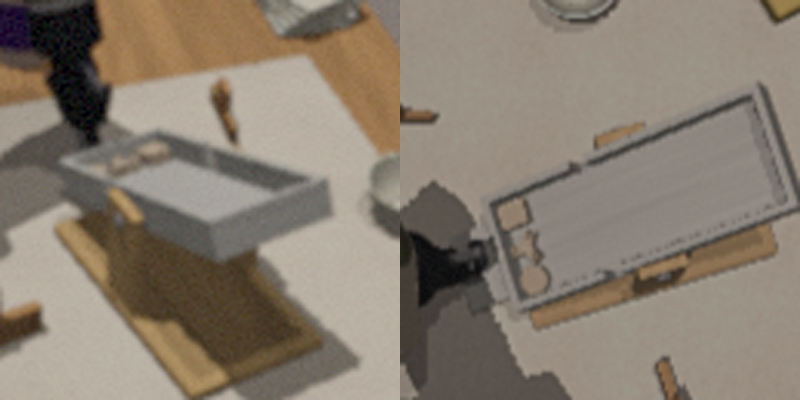

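The hold picture shows all three pieces against the tab-end wall: right half at (513,213), (525,245) and (535,278), well past the notches near (575,165) and (608,275). The push has held at about 15 N for over a second. Now I ease the tray up along the same arc.

Emit:
{"method": "apply_moves", "body": {"rows": "-1 0 0 -0.001 0.3 0 0; -1 0 -0.0001 -0.0015 0.45 0 0; -1 0 -0.0002 -0.002 0.6 0 0; -1 0 -0.0002 -0.0025 0.75 0 0; -1 0 -0.0002 -0.0025 0.75 0 0; -1 0 -0.0002 -0.0025 0.75 0 0; -1 0 -0.0002 -0.0025 0.75 0 0; -1 0 -0.0002 -0.0025 0.75 0 0; -1 0 -0.0002 -0.0025 0.75 0 0; -1 0 -0.0002 -0.0025 0.75 0 0; -1 0 -0.0002 -0.0025 0.75 0 0"}}

```text
t: 26.45
position: [0.5194, 0.1118, 0.044]
tool_rot: [0.149, 0.98, 0.133, 0.02]
wrist_force: [-1.0, 1.8, 3.7]
gripper_width: -0.0003
finger_force: 2.0
```

```bash
python3 -c "
from h import *
st()"
```

```text
t 26.45 tooltilt 0.302 tray 0.31 r 0.1925 lat -0.0004 F [-0.98  1.76  3.67] push 4.09 fy -0.78 ff 2.0
```

Emit:
{"method": "apply_moves", "body": {"rows": "-1 0 -0.0002 -0.0025 0.73 0 0; -1 0 -0.0002 -0.0025 0.73 0 0; -1 0 -0.0002 -0.0025 0.73 0 0; -1 0 -0.0002 -0.0025 0.73 0 0; -1 0 -0.0002 -0.0025 0.73 0 0; -1 0 -0.0002 -0.0025 0.73 0 0; -1 0 -0.0002 -0.0025 0.73 0 0; -1 0 -0.0002 -0.0025 0.73 0 0; -1 0 -0.0002 -0.0025 0.73 0 0; -1 0 -0.0002 -0.0025 0.73 0 0; -1 0 -0.0002 -0.0025 0.73 0 0; -1 0 -0.0002 -0.0025 0.73 0 0"}}

```text
t: 27.95
position: [0.517, 0.1206, 0.0726]
tool_rot: [0.074, 0.988, 0.134, 0.01]
wrist_force: [0.1, 1.8, 3.3]
gripper_width: 0.0002
finger_force: 1.5
```

```bash
python3 -c "
from h import *
st()"
```

```text
t 27.95 tooltilt 0.149 tray 0.154 r 0.1922 lat -0.0003 F [0.14 1.78 3.34] push 3.55 fy -1.16 ff 1.5
```

Emit:
{"method": "apply_moves", "body": {"rows": "-1 0 -0.0002 -0.0025 0.73 0 0; -1 0 -0.0002 -0.0025 0.73 0 0; -1 0 -0.0002 -0.0025 0.73 0 0; -1 0 -0.0002 -0.0025 0.73 0 0; -1 0 -0.0002 -0.0025 0.73 0 0; -1 0 -0.0002 -0.0025 0.73 0 0; -1 0 -0.0002 -0.0025 0.73 0 0; -1 0 -0.0002 -0.0025 0.73 0 0; -1 0 -0.0002 -0.0025 0.73 0 0; -1 0 -0.0001 -0.0015 0.45 0 0; -1 0 -0.0001 -0.0015 0.45 0 0; -1 0 0 0 0 0 0"}}

```text
t: 29.45
position: [0.516, 0.1246, 0.0978]
tool_rot: [0.01, 0.991, 0.134, 0.001]
wrist_force: [0.1, 0.2, 2.4]
gripper_width: 0.0002
finger_force: 1.2
```

```bash
python3 -c "
from h import *
st()"
```

```text
t 29.45 tooltilt 0.02 tray 0.022 r 0.1919 lat -0.0003 F [0.09 0.24 2.45] push 2.45 fy -0.16 ff 1.2
```

Now the last few millimetres slowly, then a straight retreat upward.

Emit:
{"method": "apply_moves", "body": {"rows": "-1 0 -0.0001 -0.001 0.3 0 0; -1 0 0 -0.001 0.3 0 0; -1 0 0 -0.001 0.3 0 0; -1 0 0 -0.0005 0.2 0 0; -1 0 0 -0.0005 0 0 0; -1 0 0 -0.0005 0 0 0; -1 0 0 -0.001 0 0 0; -1 0 0 -0.001 0 0 0; -1 0 0 -0.002 0 0 0; -1 0 0 0 0 0 0"}}

```text
t: 30.7
position: [0.5159, 0.1249, 0.1063]
tool_rot: [0.0, 0.991, 0.134, 0.0]
wrist_force: [0.7, -0.6, 0.1]
gripper_width: -0.0
finger_force: 0.0
```

Emit:
{"method": "apply_moves", "body": {"rows": "-1 0 0 -0.01 0 0 0; -1 0 0 -0.03 0 0 0; -1 0 0 -0.05 0 0 0; -1 0 0 -0.05 0 0 0; -1 -0.05 0 0 0 0 0; -1 -0.05 0 0 0 0 0; -1 -0.05 0 0 0 0 0; -1 -0.03 0 0 0 0 0; -1 0 0 0 0 0 0; -1 0 0 0 0 0 0"}}

```text
t: 31.95
position: [0.3429, 0.0771, 0.2467]
tool_rot: [0.0, 0.991, 0.134, 0.001]
wrist_force: [-0.4, 0.4, -0.3]
gripper_width: 0.0002
finger_force: 0.0
```

```bash
python3 - <<'E'
from h import *
st()
a=bot.capture("top"); cv2.imwrite("pics/end.png",a); b=bot.capture("side"); cv2.imwrite("pics/ends.png",b)
# pieces: tan blobs inside tray, in top view
hsv=cv2.cvtColor(a,cv2.COLOR_BGR2HSV)
m=cv2.inRange(hsv,(5,50,110),(22,130,255)); n,l,s,c=cv2.connectedComponentsWithStats(m[120:200,200:330])
d=np.array([-.265,.964,0]);x=np.array([.964,.265,0]);o=np.array([.567,-.06,.134])
for i in range(1,n):
    if s[i,4]>20:
        p=plane("top",c[i][0]+200,c[i][1]+120,.134)-o; print("blob",s[i,4],(c[i]+[200,120]).round(1),"tray y",(p@d).round(3),"x",(p@x).round(3))
i0=cv2.imread("pics/top0.png"); s0=cv2.imread("pics/side0.png")
# unchanged regions: jar, mug; tray rim
for nm,A,B,r in(("jar",a,i0,(165,215,95,145)),("mug",a,i0,(150,200,360,405)),("trayside",b,s0,(200,235,300,345)),("jar side",b,s0,(115,165,232,262)),("mug side",b,s0,(285,340,295,335))):
    u=A[r[0]:r[1],r[2]:r[3]].astype(int)-B[r[0]:r[1],r[2]:r[3]]; print(nm,np.abs(u).mean().round(1))
E
```

```text
t 31.95 tooltilt 0.001 tray -0.647 r 0.2401 lat -0.1798 F [-0.39  0.4  -0.32] push -0.32 fy -0.49 ff 0.0
blob 63 [261.4 132.8] tray y -0.002 x 0.074
blob 76 [223.4 156.4] tray y 0.125 x 0.038
blob 302 [292.8 173.6] tray y -0.055 x -0.069
blob 64 [230.2 178.5] tray y 0.125 x -0.031
blob 69 [258.3 183. ] tray y 0.05 x -0.067
jar 2.5
mug 2.8
trayside 8.1
jar side 3.5
mug side 2.8
```

```bash
python3 - <<'E'
from h import *
a=cv2.imread("pics/end.png"); hsv=cv2.cvtColor(a,cv2.COLOR_BGR2HSV)
m=cv2.inRange(hsv,(5,38,90),(22,130,255)); n,l,s,c=cv2.connectedComponentsWithStats(m[145:190,212:250])
o=np.array([.567,-.06,.128])
for i in range(1,n):
    p=plane("top",c[i][0]+212,c[i][1]+145,.128)-o
    if s[i,4]>6: print("blob",s[i,4],(p@[-.265,.964,0]).round(3),(p@[.964,.265,0]).round(3))
# gate in side view: wood-brown, near its expected place; tray rim line level check vs start
b=cv2.imread("pics/ends.png"); hb=cv2.cvtColor(b,cv2.COLOR_BGR2HSV)
u,v=proj("side",[.36,-.1,.03]); u,v=int(u),int(v)
w=cv2.inRange(hb,(5,110,20),(20,255,130))[v-25:v+25,u-35:u+35]; n,l,s,c=cv2.connectedComponentsWithStats(w)
print("gate",[(s[i,4],(c[i]+[u-35,v-25]).round(0).tolist(),s[i,2:4].tolist()) for i in range(1,n) if s[i,4]>40],"expected",(u,v))
g0=cv2.cvtColor(cv2.imread("pics/side0.png"),cv2.COLOR_BGR2GRAY)[195:245,290:350].astype(np.float32); g1=cv2.cvtColor(b,cv2.COLOR_BGR2GRAY)[195:245,290:350].astype(np.float32)
print("tray shift px",cv2.phaseCorrelate(g0,g1))
E
```

```text
blob 40 0.136 0.074
blob 15 0.155 0.051
blob 94 0.126 0.04
blob 138 0.124 -0.017
blob 10 0.081 -0.061
blob 43 0.164 -0.047
gate [(np.int32(917), [219.0, 230.0], [55, 41])] expected (232, 238)
tray shift px ((-0.0023214442653269884, 0.17411399755735957), 0.8091659030914307)
```

The pieces are at tray y of about 0.125 (disc and stilt are merged into one blob), the tray is back level (image shift 0.2 px), and the jar and mug are unchanged. I hand the job in.

```bash
python3 -c "
from workcell import bot
print(bot.close_job())"
```

```text
the job is handed in; nothing more can be done
None
```

The job is handed in at about 32 s: the gate is on the table clear of the tray, all three pieces slid to the tab end while I pressed at about 15 N (highest reading 16.7 N), and the tray was eased back to level with the jar and mug untouched.

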